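# Sort the loose pipe couplings into the spares tote of the water purifier

## Robot

A 6-joint arm with a two-finger parallel gripper is mounted at the origin on the work surface. World frame = base frame: x ahead of the robot, y to its left, z up, the work surface at z = 0. Lengths are in mm, angles in rad, forces in N, time in s.
With the tool pointing down it reaches from about 350 to 875 mm from the base axis. Payload 4.2 kg.
Tool frame: the origin (TCP) lies midway between the tips of the shut fingers; the grasp point (between the pads) lies 19 mm behind it (arm.tcp_to_grasp is the distance from the TCP to the grasp point, in mm); z points along the fingers, y is the line along which they close (so a half turn about z gives the same grasp; the last joint's range is limited). The gripper opens to 85 mm and grips with 20 to 120 N. Pads are 22 mm wide; open, the fingers measure 114 mm over their backs; the gripper's body (76 mm by 85 mm) begins 54 mm behind the grasp point. The pads swing forward as they close: fully open they stand 13 mm farther back than shut.
Start: joints at [1.522, 0.385, 0.008, 0, -1.194, -0.259], TCP at [189.319, 595.615, 231.312] pointing down, gripper open.
Joint ranges: [-3.14, 3.14], [-1.21, 2.06], [-1.07, 1.41], [-3.16, 2.05], [-2.99, -0.16], [-3.1, 3.1]. Speed limits (rad/s): [2.79, 2.79, 3.14, 3.14, 3.14, 3.14].

## Interface

Orientations are given as a unit quaternion [x, y, z, w].
In Python, from bench import arm gives the robot as it stands.
- The arm moves only by the tool arm_command, never from a script. Its argument "rows" is a list of rows, each a list of 2 entries, a list of its own where there are three numbers: the shift along the tool's x, y, z as a fraction of full scale, then the turn, a rotation vector about the tool's x, y, z as a fraction of full scale. In form: [[[x, y, z], [wx, wy, wz]], ...]. A call has 1 to 5 rows; each row is the pose to reach, as a shift and turn from the pose commanded when the call began, along the tool's axes at that moment, turning the shorter way round; what a row does not reach only later rows make up. Full scale, the value 1, is 0.25 m for a shift and 180 degrees for a turn. A row lasts 1/10 s, in which the tool goes at most 50 mm and 8.59 degrees, less where a joint would pass 70% of its speed; a pose out of reach is approached as far as the arm can. A call with a number of a shift or a turn outside -1 to 1 is refused whole. A call with a gripper value outside its range is refused whole. "grip" is the opening, from 0 (shut) to 1 (fully open), set as the call begins (left out, the last holds). The fingers move at their own pace and stop on an object; the grip force is fixed at half the most. Time passes only in rows, so rows that repeat a pose let the fingers close. It gives the time, the measured TCP pose, the force, the opening and the grip force at its end, in the units of the state.
- arm.read_state(): the state, without advancing time (a new reading comes with each control period).
- arm.get_image(name): name is "side" or "top" or "wrist"; returns (picture, depth): 384x512x3 uint8, blue, green, red; 384x512 float32, mm along the optical axis (not along the pixel's ray), 0 where there is no reading.
- arm.camera_info(name): a dict with "fx", "fy", "cx", "cy" (pixels), "extrinsics" (4x4, takes a point from camera to world coordinates). Camera axes: x right, y down, z forward; pixel columns grow to the right and rows downward; lengths in mm; the calibration is good to about 2 mm. The wrist camera is an equidistant fisheye: a pixel r from the principal point sees the ray r / f radians off the axis. A picture is of the moment at which its call begins: read the wrist's pose just before it. camera_info takes no time and is no camera call; for the wrist camera it gives the pose at the moment of the call.
- arm.job_done(): hands the job in; it is judged then, once.
Trained networks look in the newest picture that a camera, given by its name, has taken for a name from the list of things; names that differ only in an ending like _2 or _b are one class to them, and where a whole thing is asked for, a point or a joint stands for the part that bears it (a point fixed in the world has none). Each returns a list of dicts, best first, with "score" (0 to 1); they miss things now and then, are a little off and sometimes report something else, mostly with a low value. They report only what shows in the picture. A call takes as long as a camera call.
- arm.spot_in(camera, query): "position" ([column, row] in pixels, amid what is visible of it).
The state is a dict: "clock": time; "joints": joint angles; "joint_vel": joint speeds; "joint_efforts": joint torques, N m; "position": TCP position; "ee_rot": TCP orientation; "contact_force": force on the tool from outside, world axes, zero at the start; "wrist_torque": the same for the moment, N m; "gripper_width": finger opening in mm; "grasp_force": force on a finger pad.
Only numpy, scipy, OpenCV 4.12 (cv2) and the standard library are available. Lean on these libraries where they do the work, as an engineer would, in place of code of your own. Each camera call takes 0.05 s, during which the arm holds its last target. There are 200 camera calls.

## Task

Put the two steel pipe couplings that stand loose on the bench away in the divided grey tote: the large one in the widest compartment and the small one in the narrowest. Set each down upright on the compartment's floor without dropping it, let go, and leave the medium coupling standing in its own compartment.

Things in the scene. Friction and masses are not known exactly. Their poses are not given: they have to be found in the camera images.
- tote: Grey open tote, fixed, any yaw. Outside 112 (its x) by 272 (its y), 30 mm high; walls and floor 4 mm, floor top at z = 4 mm. Two dividers make 3 compartments in a row along y, each 104 mm long in x, centred on x = 0: narrowest 68 mm wide, centre y = -98 mm; widest 104 mm, centre y = -8 mm; medium 84 mm, centre y = +90 mm, holding the medium coupling. Origin: centre of the underside, z up.
- coupling_large: Large plain steel pipe coupling, upright: hexagonal foot 60 mm across flats (69 over corners), 20 mm high, then a round body 46 mm in diameter up to the top at 76 mm. About 360 g. Grip the round body from above, any yaw. Origin: centre of the underside; z up the tube. Stands on the bench to the tote's left (+y), among an elbow and a low hexagonal cap that are not part of the job.
- coupling_small: Small plain steel pipe coupling, upright: hexagonal foot 40 mm across flats (46 over corners), 14 mm high, then a round body 28 mm in diameter up to the top at 64 mm. About 130 g. Grip the round body from above, any yaw. Origin: centre of the underside; z up the tube. Stands on the bench to the tote's left (+y), among an elbow and a low hexagonal cap that are not part of the job.
- coupling_medium: Medium plain steel pipe coupling, upright: hexagonal foot 50 mm across flats (58 over corners), 17 mm high, then a round body 36 mm in diameter up to the top at 70 mm. About 220 g. Grip the round body from above, any yaw. Origin: centre of the underside; z up the tube. Already stands in the tote's medium compartment and stays there.

How it is judged:
By the outcome, as a careful person would: the job done as asked, in the order asked, and still so for the second after the job is handed in, with the robot touching nothing.
It also fails if it takes over 58 s, if anything falls off the work surface, if the arm or the gripper's body presses on something with over 40 N, if the wrist force passes 120 N, or if a joint passes its speed limit or range.

## Working session

There is one attempt and no reset: what is moved stays moved. The work goes in short steps, Python scripts to look and compute and a tool call to move; the robot and the scene stay as the last step left them, time stands still between calls to the robot, and variables do not carry over. Pictures are saved under pics/ and viewed, at most 10 in all, crops included, and the job is handed in when it is done.

Besides the shell and the picture viewer there is one more tool, called after "Emit:" as name([rows], argument=value, ...), one row to a line, values as JSON. arm_command: Moves the arm, as the interface text tells. Shift numbers are shares of 0.25 m and turn numbers shares of 180 degrees, none past 1 either way. Its arguments: {"type":"object","properties":{"rows":{"type":"array","items":{"type":"array"}},"grip":{"type":"number"}},"required":["rows"]}

```bash
mkdir -p pics; cat > h.py <<'E'
from bench import arm
import numpy as np, cv2
def world(cam,d,u,v,info=None):
    c=info or arm.camera_info(cam);z=d[int(v),int(u)]
    p=np.array([(u-c['cx'])/c['fx']*z,(v-c['cy'])/c['fy']*z,z,1])
    return (np.array(c['extrinsics'])@p)[:3]
def cloud(cam,d):
    c=arm.camera_info(cam);v,u=np.mgrid[:d.shape[0],:d.shape[1]]
    P=np.stack([(u-c['cx'])/c['fx']*d,(v-c['cy'])/c['fy']*d,d,np.ones_like(d)],-1)@np.array(c['extrinsics']).T
    P=P[...,:3];P[d==0]=np.nan
    return P
E
python3 - <<'E'
from h import *
s=arm.read_state();print(s['clock'],s['position'],s['ee_rot'])
im,d=arm.get_image('top');cv2.imwrite('pics/top.png',im);np.save('top.npy',d)
for q in ['coupling_large','coupling_small','coupling_medium','tote']:
    for r in arm.spot_in('top',q)[:3]:
        print(q,r['score'],r['position'],world('top',d,*r['position']))
im,d=arm.get_image('side');cv2.imwrite('pics/side.png',im);np.save('side.npy',d)
for q in ['coupling_large','coupling_small']:
    for r in arm.spot_in('side',q)[:3]:
        print(q,r['score'],r['position'],world('side',d,*r['position']))
for c in ('top','side'):print(arm.camera_info(c)['extrinsics'])
E
```

```text
0.0 [189.16303554 595.06508932 230.23997477] [ 9.88168139e-01 -1.53370693e-01 -1.18068997e-04  1.07000737e-03]
coupling_large 0.72 [157.2, 167.6] [594.80422227 262.64203442  76.15679773]
coupling_large 0.7 [334.0, 205.7] [ 521.53959911 -163.16292497    0.79129162]
coupling_small 0.62 [121.1, 236.1] [433.01985468 341.90640525  64.31937223]
coupling_medium 0.92 [298.7, 217.6] [484.14906788 -70.61161363  77.11317003]
tote 0.85 [334.0, 203.4] [ 526.87906096 -162.6356238     4.25019723]
coupling_small 0.56 [145.1, 137.9] [436.10509176 348.24562517  23.80510517]
[[ 2.26298797e-02 -9.91717329e-01  1.26430330e-01  3.99735233e+02]
 [-9.99626135e-01 -2.05044431e-02  1.80874925e-02  8.74760695e+00]
 [-1.53452962e-02 -1.26792380e-01 -9.91810574e-01  1.14677716e+03]
 [ 0.00000000e+00  0.00000000e+00  0.00000000e+00  1.00000000e+00]]
[[ 8.04982184e-01 -3.58730885e-01  4.72563050e-01  1.43213618e+02]
 [-5.93257984e-01 -4.96052631e-01  6.34016366e-01 -4.91045519e+02]
 [ 6.97489237e-03 -7.90723681e-01 -6.12133492e-01  5.27851615e+02]
 [ 0.00000000e+00  0.00000000e+00  0.00000000e+00  1.00000000e+00]]
```

View pics/top.png

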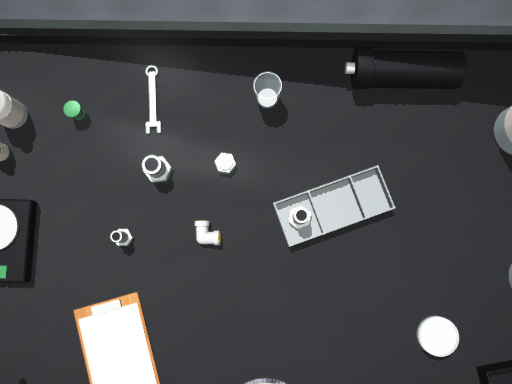

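View pics/side.png

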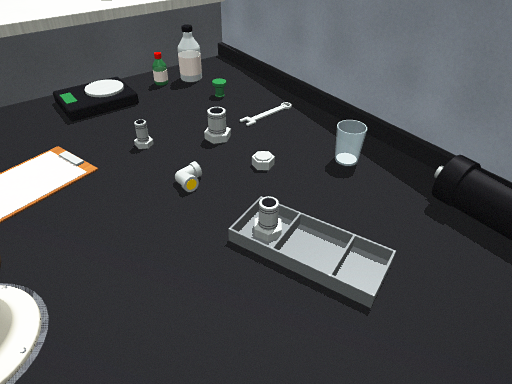

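The top view shows the large coupling at (157,167), small at (121,237), elbow at (207,234), cap at (225,162). The tote is centred near (334,206), and the medium coupling sits in its left end at (299,217). The side view agrees.

```bash
python3 - <<'E'
from h import *
for cam in ('top','side'):
    P=cloud(cam,np.load(cam+'.npy')).reshape(-1,3)
    for n,x,y,h in (('L',583,262,76),('S',428,342,64),('M',485,-70,74)):
        q=P[(np.hypot(P[:,0]-x,P[:,1]-y)<45)]
        t=q[(abs(q[:,2]-h)<5)][:,:]
        if len(t)<5: print(cam,n,len(t));continue
        (cx,cy),r=cv2.minEnclosingCircle(t[:,:2].astype(np.float32))
        print(cam,n,len(t),round(cx,1),round(cy,1),'r',round(r,1),'z',t[:,2].mean().round(1))
    q=P[(abs(P[:,0]-520)<130)&(abs(P[:,1]+140)<190)&(abs(P[:,2]-30)<4)]
    m=q[:,:2].astype(np.float32); r=cv2.minAreaRect(m); print(cam,'tote',r,len(m))
s=arm.read_state();print(s['position'],s['joints'])
E
```

```text
top L 285 602.3 276.9 r 22.9 z 75.6
top S 112 432.4 353.7 r 13.8 z 63.5
top M 183 489.9 -76.1 r 17.7 z 74.1
top tote ((519.530517578125, -158.29954528808594), (112.06968688964844, 272.30731201171875), 21.10470199584961) 686
side L 151 600.7 279.5 r 23.9 z 76.6
side S 74 432.6 358.2 r 14.7 z 63.8
side M 243 490.6 -72.9 r 18.8 z 74.2
side tote ((520.182861328125, -153.2567138671875), (115.29835510253906, 272.77008056640625), 20.98920249938965) 1596
[189.29419518 595.53616152 231.13500237] [ 1.52160537e+00  3.84846726e-01  7.69908227e-03 -6.48939723e-05
 -1.19398832e+00 -2.58608801e-01]
```

Emit:
arm_command([
  [[0.9,0.33,0],[0,0,0.23]],
  [[0.9,0.33,0],[0,0,0.23]],
  [[0.9,0.33,0],[0,0,0.23]],
  [[0.9,0.33,0],[0,0,0.23]],
  [[0.9,0.33,0],[0,0,0.23]],
], grip=1)

```text
clock: 0.9
position: [380.4, 447.0, 231.6]
ee_rot: [0.869, -0.495, 0.0, -0.0]
contact_force: [-0.1, 0.1, 0.8]
gripper_width: 85.4
grasp_force: 0.0
```

```bash
cat > go.py <<'E'
import sys
from h import *
from scipy.spatial.transform import Rotation as R
s=arm.read_state();r=R.from_quat(s['ee_rot']);p=np.array(s['position'])
M=r.as_matrix();yaw=np.degrees(np.arctan2(M[1,1],M[0,1]))
t=np.array([float(a) for a in sys.argv[1:4]]);D=t-p
want=21.1; e=(want-yaw+90)%180-90
tgt=R.from_matrix(np.array([[np.sin(np.radians(yaw+e)),np.cos(np.radians(yaw+e)),0],[-np.cos(np.radians(yaw+e)),np.sin(np.radians(yaw+e)),0],[0,0,-1]]).T.reshape(3,3).T)
print('clk',s['clock'],'pos',p.round(1),'yaw',yaw.round(1),'j',np.round(s['joints'],2),'w',s['gripper_width'],'F',np.round(s['contact_force'],1))
print('shift',(r.inv().apply(D)/250).round(3),'dist',np.linalg.norm(D).round(),'turn',((r.inv()*tgt).as_rotvec()/np.pi).round(4))
E
python3 go.py 601.5 278 130
```

```text
Traceback (most recent call last):
  File "go.py", line 8, in <module>
    tgt=R.from_matrix(np.array([[np.sin(np.radians(yaw+e)),np.cos(np.radians(yaw+e)),0],[-np.cos(np.radians(yaw+e)),np.sin(np.radians(yaw+e)),0],[0,0,-1]]).T.reshape(3,3).T)
  File "scipy/spatial/transform/_rotation.pyx", line 1143, in scipy.spatial.transform._rotation.Rotation.from_matrix
ValueError: Non-positive determinant (left-handed or null coordinate frame) in rotation matrix 0: [[-0.35999681 -0.93295353  0.        ]
 [ 0.93295353 -0.35999681  0.        ]
 [ 0.          0.         -1.        ]].
```

```bash
sed -i 's/^tgt=.*/c,s_=np.cos(np.radians(yaw+e)),np.sin(np.radians(yaw+e));tgt=R.from_matrix([[-s_,c,0],[c,s_,0],[0,0,-1]])/' go.py
python3 go.py 601.5 278 150
```

```text
clk 0.9 pos [380.4 447.  231.6] yaw -149.4 j [ 1.14  0.32 -0.09  0.   -1.16 -0.61] w 85.37481945718689 F [-0.1  0.1  0.8]
shift [ 1.032 -0.417  0.326] dist 290.0 turn [-0.0001  0.      0.0528]
```

Emit:
arm_command([
  [[0.9,-0.36,0.3],[0,0,0.053]],
  [[0.9,-0.36,0.3],[0,0,0.053]],
  [[0.9,-0.36,0.3],[0,0,0.053]],
  [[0.9,-0.36,0.3],[0,0,0.053]],
  [[0.9,-0.36,0.3],[0,0,0.053]],
])

```text
clock: 1.4
position: [570.3, 303.0, 157.0]
ee_rot: [0.826, -0.563, 0.0, -0.0]
contact_force: [0.5, 0.6, 0.9]
gripper_width: 85.1
grasp_force: 0.0
```

```bash
python3 go.py 601.5 278 130; python3 - <<'E'
from h import *
c=arm.camera_info('wrist');im,d=arm.get_image('wrist');cv2.imwrite('pics/w1.png',im)
v,u=np.mgrid[:384,:512];x=(u-c['cx'])/c['fx'];y=(v-c['cy'])/c['fy'];th=np.hypot(x,y)
k=np.tan(th)/np.maximum(th,1e-6)
P=np.stack([x*k*d,y*k*d,d,np.ones_like(d)],-1)@np.array(c['extrinsics']).T
P=P[d>0][:,:3]
q=P[(np.hypot(P[:,0]-601,P[:,1]-278)<50)&(abs(P[:,2]-76)<4)]
print(len(q),cv2.minEnclosingCircle(q[:,:2].astype(np.float32)),q[:,2].mean())
E
```

```text
clk 1.4 pos [570.3 303.  157. ] yaw -158.6 j [ 0.74  0.48 -0.04  0.   -1.05 -0.36] w 85.06017032462996 F [0.5 0.6 0.9]
shift [ 0.139 -0.079  0.108] dist 48.0 turn [-0.0002  0.      0.0019]
2585 ((604.81591796875, 281.30694580078125), 23.169742584228516) 75.4234754447189
```

View pics/w1.png

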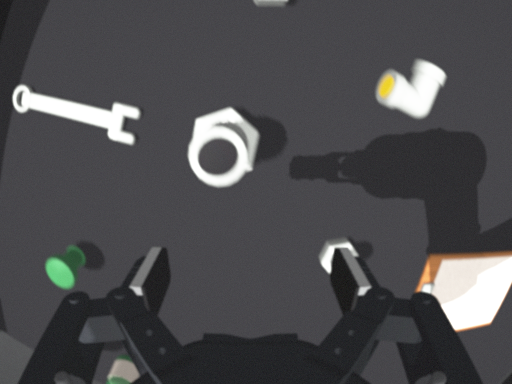

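The wrist view shows the large coupling's rim at (220,155), ahead of the fingers, with clear space around it. I'll move over it and settle before measuring again.

Emit:
arm_command([
  [[0.14,-0.075,0.06],[0,0,0.002]],
  [[0.14,-0.075,0.06],[0,0,0.002]],
  [[0.14,-0.075,0.06],[0,0,0.002]],
  [[0.14,-0.075,0.06],[0,0,0.002]],
])

```text
clock: 1.85
position: [598.9, 279.2, 142.8]
ee_rot: [0.825, -0.566, 0.0, -0.0]
contact_force: [0.6, -0.4, -0.2]
gripper_width: 85.1
grasp_force: 0.0
```

```bash
cat > wr.py <<'E'
import sys
from h import *
X,Y,H=map(float,sys.argv[1:4])
c=arm.camera_info('wrist');im,d=arm.get_image('wrist');cv2.imwrite('pics/wr_%s.png'%sys.argv[4],im)
v,u=np.mgrid[:384,:512];x=(u-c['cx'])/c['fx'];y=(v-c['cy'])/c['fy'];th=np.hypot(x,y)
k=np.tan(th)/np.maximum(th,1e-6)
P=np.stack([x*k*d,y*k*d,d,np.ones_like(d)],-1)@np.array(c['extrinsics']).T
P=P[d>0][:,:3]
q=P[(np.hypot(P[:,0]-X,P[:,1]-Y)<40)&(abs(P[:,2]-H)<4)]
print(len(q),cv2.minEnclosingCircle(q[:,:2].astype(np.float32)) if len(q) else '',q[:,2].mean())
E
python3 wr.py 603 279 76 2;python3 go.py 603 279 30
```

```text
2577 ((605.1583251953125, 281.47552490234375), 22.889745712280273) 75.43496581501944
clk 1.9 pos [598.8 279.5 143.1] yaw -158.9 j [ 0.68  0.51 -0.02  0.   -1.04 -0.31] w 85.44344786635057 F [-0.9  0.3  0.4]
shift [ 0.008 -0.015  0.452] dist 113.0 turn [-0.0003  0.0001  0.0002]
```

Emit:
arm_command([
  [[0.005,-0.018,0.15],[0,0,0]],
  [[0.005,-0.018,0.3],[0,0,0]],
  [[0.005,-0.018,0.4],[0,0,0]],
  [[0.005,-0.018,0.455],[0,0,0]],
  [[0.005,-0.018,0.455],[0,0,0]],
])

```text
clock: 2.4
position: [602.5, 279.3, 27.2]
ee_rot: [0.825, -0.565, -0.001, 0.002]
contact_force: [0.1, 0.6, 0.5]
gripper_width: 85.6
grasp_force: 0.0
```

Emit:
arm_command([
  [[0,0,0],[0,0,0]],
  [[0,0,0],[0,0,0]],
  [[0,0,0],[0,0,0]],
  [[0,0,0],[0,0,0]],
  [[0,0,0],[0,0,0]],
], grip=0)

```text
clock: 2.9
position: [604.9, 279.9, 30.8]
ee_rot: [0.825, -0.566, 0.001, -0.002]
contact_force: [0.5, 0.7, 6.4]
gripper_width: 44.4
grasp_force: 61.0
```

Emit:
arm_command([
  [[0,0,0],[0,0,0]],
  [[0,0,0],[0,0,0]],
  [[0,0,0],[0,0,0]],
  [[0,0,0],[0,0,0]],
])

```text
clock: 3.3
position: [605.0, 279.9, 30.8]
ee_rot: [0.825, -0.566, 0.001, -0.002]
contact_force: [-0.5, 0.8, 5.9]
gripper_width: 44.7
grasp_force: 61.0
```

```bash
python3 go.py 603 280 120
```

```text
clk 3.3 pos [605.  279.9  30.8] yaw -158.9 j [ 0.68  0.64 -0.11  0.   -0.82 -0.31] w 44.746009317723676 F [-0.5  0.8  5.9]
shift [-0.003  0.006 -0.357] dist 89.0 turn [-0.0012  0.0002 -0.    ]
```

Emit:
arm_command([
  [[0,0,-0.06],[0,0,0]],
  [[0,0,-0.2],[0,0,0]],
  [[0,0,-0.36],[0,0,0]],
  [[0,0,-0.5],[0,0,0]],
  [[0,0,-0.5],[0,0,0]],
])

```text
clock: 3.8
position: [606.5, 280.4, 160.7]
ee_rot: [0.825, -0.566, 0.003, -0.005]
contact_force: [-0.2, -0.3, -2.2]
gripper_width: 44.8
grasp_force: 62.2
```

```bash
python3 go.py 522.5 -163.5 155; python3 -c "
from h import *
print(arm.read_state()['grasp_force'])"
```

```text
clk 3.8 pos [606.5 280.4 160.7] yaw -158.9 j [ 0.68  0.5   0.02  0.   -1.07 -0.31] w 44.83790039273412 F [-0.2 -0.3 -2.2]
shift [1.535 0.953 0.009] dist 452.0 turn [-0.0037  0.0006  0.    ]
62.20372438430786
```

Emit:
arm_command([
  [[0.08,0.05,0],[0,0,0]],
  [[0.22,0.14,0],[0,0,0]],
  [[0.38,0.24,0],[0,0,0]],
  [[0.54,0.34,0],[0,0,0]],
  [[0.7,0.44,0],[0,0,0]],
])

```text
clock: 4.3
position: [562.2, 74.3, 152.8]
ee_rot: [0.824, -0.566, -0.001, 0.001]
contact_force: [1.2, -1.3, -2.2]
gripper_width: 44.9
grasp_force: 62.2
```

Emit:
arm_command([
  [[0.16,0.1,0],[0,0,0]],
  [[0.32,0.2,0],[0,0,0]],
  [[0.48,0.3,0],[0,0,0]],
  [[0.62,0.38,0],[0,0,0]],
  [[0.68,0.42,0],[0,0,0]],
])

```text
clock: 4.8
position: [524.9, -123.0, 152.9]
ee_rot: [0.823, -0.567, -0.001, 0.001]
contact_force: [-0.8, 0.1, -3.1]
gripper_width: 45.2
grasp_force: 62.2
```

```bash
python3 go.py 522.5 -163.5 60
```

```text
clk 4.8 pos [ 524.9 -123.   152.9] yaw -159.2 j [ 0.07  0.31 -0.31 -0.   -0.95  0.29] w 45.178904232676665 F [-0.8  0.1 -3.1]
shift [0.148 0.066 0.372] dist 101.0 turn [ 0.0008  0.0004 -0.0014]
```

Emit:
arm_command([
  [[0.1,0.04,0],[0,0,0]],
  [[0.14,0.06,0],[0,0,0]],
  [[0.148,0.066,0.1],[0,0,0]],
  [[0.148,0.066,0.22],[0,0,0]],
  [[0.148,0.066,0.3],[0,0,0]],
])

```text
clock: 5.3
position: [523.2, -160.4, 76.5]
ee_rot: [0.824, -0.566, -0.002, 0.001]
contact_force: [0.0, 1.4, -3.2]
gripper_width: 45.1
grasp_force: 62.2
```

Emit:
arm_command([
  [[0,0,0],[0,0,0]],
  [[0,0,0],[0,0,0]],
])

```text
clock: 5.5
position: [525.1, -160.5, 78.7]
ee_rot: [0.825, -0.566, -0.0, 0.0]
contact_force: [-0.6, -0.1, -2.9]
gripper_width: 44.8
grasp_force: 62.1
```

```bash
python3 go.py 522.5 -163.5 38; python3 - <<'E'
from h import *
im,d=arm.get_image('side');cv2.imwrite('pics/s2.png',cv2.resize(im[150:330,180:430],None,fx=3,fy=3))
E
```

```text
clk 5.5 pos [ 525.1 -160.5   78.7] yaw -158.9 j [-0.    0.42 -0.37  0.   -0.78  0.37] w 44.813000402779295 F [-0.6 -0.1 -2.9]
shift [0.008 0.014 0.163] dist 41.0 turn [ 0.0003  0.     -0.    ]
```

View pics/s2.png

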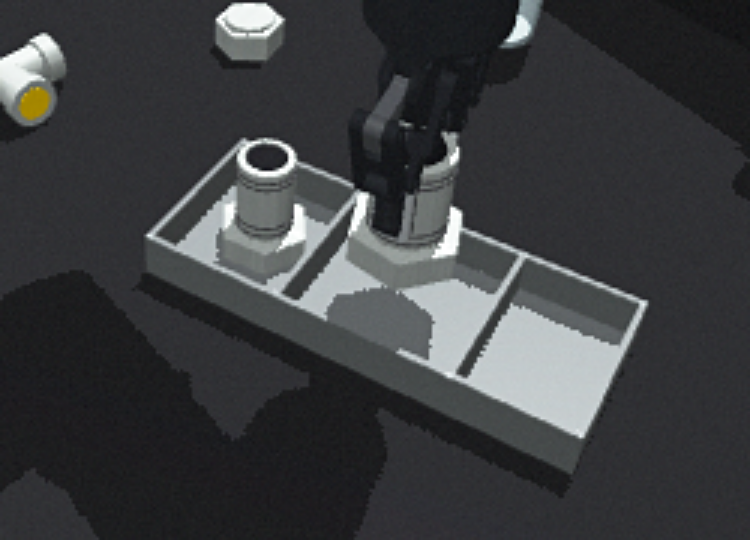

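The large coupling hangs upright over the middle (widest) compartment, foot near crop (405,245), clear of the dividers. I'll lower it slowly.

Emit:
arm_command([
  [[0.01,0.012,0.06],[0,0,0]],
  [[0.01,0.012,0.11],[0,0,0]],
  [[0.01,0.012,0.14],[0,0,0]],
  [[0.01,0.012,0.155],[0,0,0]],
  [[0.01,0.012,0.16],[0,0,0]],
])

```text
clock: 6.05
position: [523.3, -164.0, 38.5]
ee_rot: [0.825, -0.566, -0.0, 0.0]
contact_force: [0.0, -0.7, -3.6]
gripper_width: 44.9
grasp_force: 62.1
```

Emit:
arm_command([
  [[0,0,0.004],[0,0,0]],
  [[0,0,0.008],[0,0,0]],
  [[0,0,0.012],[0,0,0]],
  [[0,0,0.014],[0,0,0]],
  [[0,0,0.014],[0,0,0]],
])

```text
clock: 6.55
position: [523.1, -164.1, 35.2]
ee_rot: [0.824, -0.566, 0.0, 0.0]
contact_force: [-1.3, -0.7, -2.5]
gripper_width: 45.2
grasp_force: 62.1
```

Emit:
arm_command([
  [[0,0,0.002],[0,0,0]],
  [[0,0,0.004],[0,0,0]],
  [[0,0,0.004],[0,0,0]],
])

```text
clock: 6.85
position: [523.3, -164.1, 34.8]
ee_rot: [0.824, -0.566, 0.0, -0.0]
contact_force: [-1.3, 0.3, 2.5]
gripper_width: 45.0
grasp_force: 62.4
```

Emit:
arm_command([
  [[0,0,0],[0,0,0]],
  [[0,0,0],[0,0,0]],
  [[0,0,0],[0,0,0]],
  [[0,0,0],[0,0,0]],
], grip=0.9)

```text
clock: 7.25
position: [523.3, -164.1, 34.2]
ee_rot: [0.824, -0.566, 0.0, -0.0]
contact_force: [0.4, 0.0, -0.1]
gripper_width: 76.9
grasp_force: 0.0
```

Emit:
arm_command([
  [[0,0,-0.08],[0,0,0]],
  [[0,0,-0.2],[0,0,0]],
  [[0,0,-0.36],[0,0,0]],
  [[0,0,-0.5],[0,0,0]],
  [[0,0,-0.5],[0,0,0]],
])

```text
clock: 7.75
position: [526.6, -164.6, 164.8]
ee_rot: [0.825, -0.565, 0.005, -0.003]
contact_force: [0.7, -0.2, -0.9]
gripper_width: 76.5
grasp_force: 0.0
```

```bash
python3 wr.py 523 -164 80 3; python3 go.py 433.5 357 150
```

```text
2276 ((523.1815795898438, -162.15182495117188), 23.099958419799805) 79.42673365080516
clk 7.8 pos [ 524.8 -164.1  162. ] yaw -158.9 j [-0.01  0.32 -0.28  0.   -0.97  0.38] w 76.93282429868586 F [-0.8 -0.3 -0.7]
shift [-2.077 -0.409  0.045] dist 529.0 turn [-0.0019 -0.0008 -0.0001]
```

Emit:
arm_command([
  [[-0.9,-0.18,0],[0,0,0]],
  [[-0.9,-0.18,0],[0,0,0]],
  [[-0.9,-0.18,0],[0,0,0]],
  [[-0.9,-0.18,0],[0,0,0]],
  [[-0.9,-0.18,0],[0,0,0]],
])

```text
clock: 8.3
position: [482.8, 64.5, 158.0]
ee_rot: [0.825, -0.565, -0.001, 0.001]
contact_force: [0.4, -1.1, -0.5]
gripper_width: 76.8
grasp_force: 0.0
```

Emit:
arm_command([
  [[-0.9,-0.18,0],[0,0,0]],
  [[-0.9,-0.18,0],[0,0,0]],
  [[-0.9,-0.18,0],[0,0,0]],
  [[-0.9,-0.18,0],[0,0,0]],
  [[-0.9,-0.18,0],[0,0,0]],
])

```text
clock: 8.8
position: [444.1, 291.0, 157.8]
ee_rot: [0.825, -0.565, -0.0, 0.001]
contact_force: [1.2, -0.2, 0.5]
gripper_width: 76.6
grasp_force: 0.0
```

```bash
python3 go.py 433.5 357 135
```

```text
clk 8.8 pos [444.1 291.  157.8] yaw -158.8 j [ 0.89  0.29 -0.33 -0.   -0.95 -0.52] w 76.55406482938724 F [ 1.2 -0.2  0.5]
shift [-0.262 -0.056  0.091] dist 71.0 turn [ 0.0005 -0.0002  0.0006]
```

Emit:
arm_command([
  [[-0.19,-0.04,0.04],[0,0,0]],
  [[-0.26,-0.055,0.09],[0,0,0]],
  [[-0.26,-0.055,0.09],[0,0,0]],
  [[-0.26,-0.055,0.09],[0,0,0]],
  [[-0.26,-0.055,0.09],[0,0,0]],
])

```text
clock: 9.3
position: [435.0, 352.6, 136.4]
ee_rot: [0.824, -0.566, 0.0, 0.001]
contact_force: [-0.4, 0.2, 0.4]
gripper_width: 76.9
grasp_force: 0.0
```

```bash
python3 wr.py 433 357 64 4;python3 go.py 434 357.5 23
```

```text
914 ((434.7887268066406, 358.8315734863281), 14.000204086303711) 63.378997211748036
clk 9.35 pos [435.1 352.6 136.8] yaw -159.0 j [ 0.97  0.36 -0.28  0.   -0.92 -0.6 ] w 76.60054479577478 F [0.4 0.6 0. ]
shift [-0.02  -0.003  0.455] dist 114.0 turn [ 0.     -0.     -0.0006]
```

Emit:
arm_command([
  [[-0.02,-0.003,0.1],[0,0,0]],
  [[-0.02,-0.003,0.25],[0,0,0]],
  [[-0.02,-0.003,0.38],[0,0,0]],
  [[-0.02,-0.003,0.455],[0,0,0]],
  [[-0.02,-0.003,0.455],[0,0,0]],
])

```text
clock: 9.85
position: [433.0, 356.1, 20.7]
ee_rot: [0.824, -0.567, -0.0, 0.003]
contact_force: [-0.4, -1.0, 0.5]
gripper_width: 76.5
grasp_force: 0.0
```

Emit:
arm_command([
  [[0,0,0],[0,0,0]],
  [[0,0,0],[0,0,0]],
  [[0,0,0],[0,0,0]],
  [[0,0,0],[0,0,0]],
  [[0,0,0],[0,0,0]],
], grip=0)

```text
clock: 10.35
position: [434.4, 359.5, 24.5]
ee_rot: [0.825, -0.566, 0.0, -0.001]
contact_force: [-0.8, -0.4, 6.3]
gripper_width: 26.8
grasp_force: 58.8
```

Emit:
arm_command([
  [[0,0,0],[0,0,0]],
  [[0,0,0],[0,0,0]],
  [[0,0,0],[0,0,0]],
  [[0,0,0],[0,0,0]],
])

```text
clock: 10.75
position: [434.4, 359.5, 24.5]
ee_rot: [0.825, -0.566, 0.0, -0.001]
contact_force: [-1.7, -0.7, 6.4]
gripper_width: 26.8
grasp_force: 58.8
```

Emit:
arm_command([
  [[0,0,-0.06],[0,0,0]],
  [[0,0,-0.2],[0,0,0]],
  [[0,0,-0.36],[0,0,0]],
  [[0,0,-0.52],[0,0,0]],
  [[0,0,-0.56],[0,0,0]],
])

```text
clock: 11.25
position: [435.4, 360.7, 168.1]
ee_rot: [0.825, -0.566, 0.001, -0.005]
contact_force: [0.9, 0.8, -1.0]
gripper_width: 26.7
grasp_force: 59.2
```

```bash
python3 go.py 555 -247.5 165
```

```text
clk 11.25 pos [435.4 360.7 168.1] yaw -158.9 j [ 0.98  0.33 -0.24  0.   -0.99 -0.61] w 26.73709925174485 F [ 0.9  0.8 -1. ]
shift [ 2.442e+00  4.300e-01 -2.000e-03] dist 620.0 turn [-0.0027  0.0015  0.0001]
```

Emit:
arm_command([
  [[0.1,0.02,0],[0,0,0]],
  [[0.26,0.045,0],[0,0,0]],
  [[0.43,0.075,0],[0,0,0]],
  [[0.6,0.105,0],[0,0,0]],
  [[0.77,0.135,0],[0,0,0]],
])

```text
clock: 11.75
position: [470.8, 165.2, 162.2]
ee_rot: [0.825, -0.566, -0.0, 0.001]
contact_force: [1.2, -0.0, -1.2]
gripper_width: 26.6
grasp_force: 59.2
```

Emit:
arm_command([
  [[0.17,0.03,0],[0,0,0]],
  [[0.34,0.06,0],[0,0,0]],
  [[0.51,0.09,0],[0,0,0]],
  [[0.68,0.12,0],[0,0,0]],
  [[0.85,0.15,0],[0,0,0]],
])

```text
clock: 12.25
position: [512.2, -46.5, 162.2]
ee_rot: [0.824, -0.566, -0.001, 0.0]
contact_force: [0.8, 1.4, -1.3]
gripper_width: 26.8
grasp_force: 59.2
```

Emit:
arm_command([
  [[0.17,0.03,0],[0,0,0]],
  [[0.34,0.06,0],[0,0,0]],
  [[0.5,0.09,0],[0,0,0]],
  [[0.62,0.11,0],[0,0,0]],
  [[0.7,0.12,0],[0,0,0]],
])

```text
clock: 12.75
position: [547.1, -220.9, 161.6]
ee_rot: [0.824, -0.567, -0.001, 0.0]
contact_force: [0.6, 1.2, -1.4]
gripper_width: 26.9
grasp_force: 59.2
```

```bash
python3 go.py 555 -247.5 70
```

```text
clk 12.75 pos [ 547.1 -220.9  161.6] yaw -159.1 j [-0.11  0.38 -0.18 -0.   -1.01  0.48] w 26.863568628837164 F [ 0.6  1.2 -1.4]
shift [0.111 0.008 0.366] dist 96.0 turn [ 0.0005  0.0004 -0.001 ]
```

Emit:
arm_command([
  [[0.08,0.006,0],[0,0,0]],
  [[0.112,0.008,0.06],[0,0,0]],
  [[0.112,0.008,0.18],[0,0,0]],
  [[0.112,0.008,0.28],[0,0,0]],
  [[0.112,0.008,0.33],[0,0,0]],
])

```text
clock: 13.25
position: [553.2, -244.6, 76.3]
ee_rot: [0.824, -0.566, -0.003, 0.001]
contact_force: [0.5, -0.7, -0.9]
gripper_width: 26.8
grasp_force: 59.2
```

Emit:
arm_command([
  [[0,0,0],[0,0,0]],
  [[0,0,0],[0,0,0]],
])

```text
clock: 13.45
position: [556.4, -245.5, 80.6]
ee_rot: [0.825, -0.566, 0.0, 0.0]
contact_force: [-0.9, -0.4, -1.0]
gripper_width: 26.5
grasp_force: 59.2
```

```bash
python3 go.py 555 -247.5 32; python3 - <<'E'
from h import *
im,d=arm.get_image('side');cv2.imwrite('pics/s3.png',cv2.resize(im[150:330,180:430],None,fx=3,fy=3))
E
```

```text
clk 13.45 pos [ 556.4 -245.5   80.6] yaw -158.9 j [-0.15  0.5  -0.22  0.   -0.85  0.52] w 26.54142000746381 F [-0.9 -0.4 -1. ]
shift [0.005 0.008 0.194] dist 49.0 turn [-0.     -0.0002  0.0001]
```

View pics/s3.png

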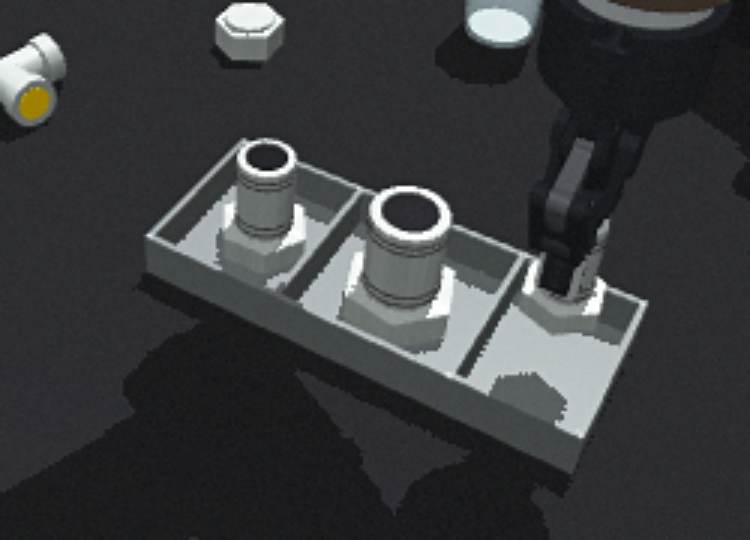

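The large coupling stands upright in the widest compartment (crop 405,270) and the medium is undisturbed (265,205). The small one hangs over the narrowest (565,295), clear of the walls.

Emit:
arm_command([
  [[0.005,0.007,0.06],[0,0,0]],
  [[0.005,0.007,0.12],[0,0,0]],
  [[0.005,0.007,0.165],[0,0,0]],
  [[0.005,0.007,0.188],[0,0,0]],
  [[0.005,0.007,0.194],[0,0,0]],
])

```text
clock: 14.0
position: [554.9, -247.5, 31.8]
ee_rot: [0.825, -0.566, 0.0, 0.0]
contact_force: [0.0, 0.1, -1.8]
gripper_width: 26.8
grasp_force: 59.2
```

Emit:
arm_command([
  [[0,0,0.004],[0,0,0]],
  [[0,0,0.008],[0,0,0]],
  [[0,0,0.012],[0,0,0]],
  [[0,0,0.014],[0,0,0]],
  [[0,0,0.014],[0,0,0]],
])

```text
clock: 14.5
position: [554.9, -247.6, 28.6]
ee_rot: [0.824, -0.566, 0.0, -0.0]
contact_force: [0.1, -0.3, -0.6]
gripper_width: 26.5
grasp_force: 59.2
```

Emit:
arm_command([
  [[0,0,0.002],[0,0,0]],
  [[0,0,0.004],[0,0,0]],
  [[0,0,0.004],[0,0,0]],
])

```text
clock: 14.8
position: [555.0, -247.6, 28.6]
ee_rot: [0.825, -0.566, 0.0, 0.0]
contact_force: [-1.7, 0.9, 5.2]
gripper_width: 26.6
grasp_force: 59.4
```

Emit:
arm_command([
  [[0,0,0],[0,0,0]],
  [[0,0,0],[0,0,0]],
  [[0,0,0],[0,0,0]],
  [[0,0,0],[0,0,0]],
], grip=0.65)

```text
clock: 15.2
position: [554.7, -247.5, 27.2]
ee_rot: [0.824, -0.566, -0.0, 0.0]
contact_force: [-0.1, -0.4, -0.5]
gripper_width: 55.3
grasp_force: 0.0
```

Emit:
arm_command([
  [[0,0,-0.08],[0,0,0]],
  [[0,0,-0.2],[0,0,0]],
  [[0,0,-0.36],[0,0,0]],
  [[0,0,-0.54],[0,0,0]],
  [[0,0,-0.7],[0,0,0]],
])

```text
clock: 15.7
position: [554.8, -247.6, 204.5]
ee_rot: [0.824, -0.566, 0.0, -0.0]
contact_force: [0.8, 0.7, 0.2]
gripper_width: 55.5
grasp_force: 0.0
```

```bash
python3 wr.py 555 -247 68 5; python3 - <<'E'
from h import *
im,d=arm.get_image('side');cv2.imwrite('pics/s4.png',cv2.resize(im[150:330,180:430],None,fx=3,fy=3))
E
```

```text
602 ((555.7424926757812, -247.931396484375), 13.960930824279785) 67.41959151671266
```

View pics/s4.png

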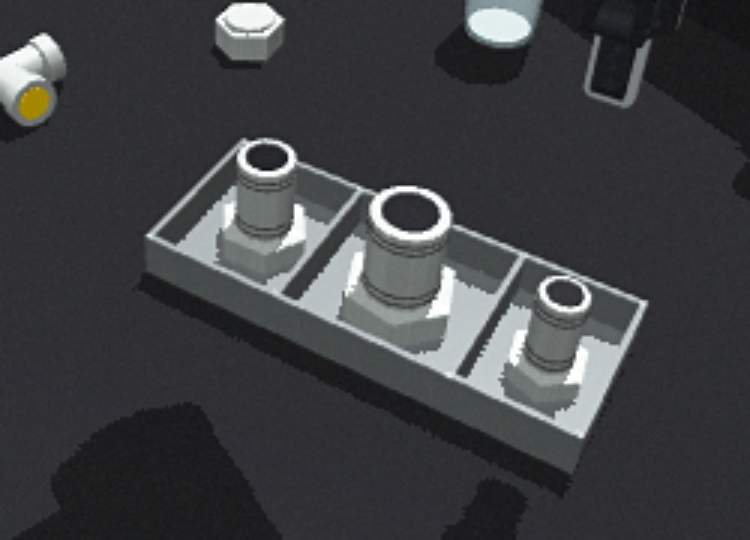

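All three couplings stand upright in their compartments: medium (265,205), large (405,270), small (555,340). The gripper is clear of everything.

```bash
python3 -c "
from bench import arm
print(arm.job_done())"
```

```text
the job is handed in; nothing more can be done
None
```

I put the large coupling upright in the widest compartment, then the small one upright in the narrowest, left the medium one in place, and handed the job in at about 16 s; no verdict came back.

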